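# Clear the spacer and wind the specimen lift up one true turn

### The job

First take the spacer plate off the dish carrier on the specimen lift and lay it flat and squarely on top of the pile of spacers like it. Then wind the lift's handwheel clockwise by its handle: take up the slack, and from the point where the platform starts to rise give it one full turn, so that the platform ends 8 mm above where it started, and let go. Keep the carrier on the platform and leave everything else where it stands.

Things in the scene. Friction and masses are not known exactly. Their poses are not given: they have to be found in the camera images.
- spacer_mid (a point): bare aluminium spacer plate 90 (its x) x 50 (its y) x 10 thick, 0.12 kg, lying flat on top of the carrier on the lift's platform, turned at most 0.3 rad from it; the point is its centre, z up. This is the one to move.
- pile_top_mid (a point): bare aluminium spacer plate 90 (its x) x 50 (its y) x 10 thick, 0.12 kg, upper one of the pile of two like plates on a thin black rubber mat (130 x 90 x 4); the point is its centre (19 above the bench), so a plate laid on it has its centre 10 higher.
- carrier_mid (a point): dark steel dish carrier, a flat slab 135 (x) x 98 (y) x 12 thick, 0.4 kg, lying loose on the platform without rims; the point is its centre, 11 below the spacer's centre.
- platform_top (a point): aluminium platform 150 x 110 of the specimen lift; the point is the centre of its top face, z up. It goes straight up and down, driven only by the handwheel: 8 mm up for one full clockwise turn of the screw. It cannot be pushed by hand.
- wheel_centre (a point): centre of the lift's black handwheel (132 outside diameter, rim 12 thick, three spokes). This frame does not turn with the wheel. Its z is the wheel's axis, pointing out of the wheel towards the user, leaning 35 degrees from vertical towards the robot's side. Clockwise is as seen facing the wheel, looking along -z.
- lift: fixed specimen lift, platform left (+y), handwheel right. The wheel has play on its screw: clockwise it first turns nearly freely (under 1 N at the handle) through an unknown slack of 0.7 to 3 rad; then it bites and drives the screw and platform against a steady 6 to 10 N at the handle. The screw stays put. The handle's free end stands up to 205 above the bench; a bump there turns the wheel.
- crank_handle (a point): free-spinning round black handle on the handwheel, 16 diameter, 50 long, parallel to the wheel's axis and 50 from it, circling with the wheel. The point is on its centre line, 30 above its foot, 20 below its free end, in a plane 37 in front of wheel_centre. Its z is parallel to the wheel's axis; its own turn about z means nothing.
- tipbox: bystander to leave alone: closed box of pipette tips, blue with a clear lid, 120 x 85 x 67 high (mm), upright; origin at the centre of its underside.
- dish: bystander to leave alone: closed clear culture dish, 92 across, 16 high (mm), upright; origin at the centre of its underside.
- lenscap: bystander to leave alone: black lens cap, 52 across, 14 high (mm), upright; origin at the centre of its underside.
- slidebox: bystander to leave alone: white slide box, 85 x 40 x 30 high (mm), upright; origin at the centre of its underside.
- bottle: bystander to leave alone: white bottle with red cap, 70 across, 190 high (mm), upright; origin at the centre of its underside.
Mind the look-alikes: they are no part of the job. What is shaped like the part that bears spacer_mid but orange or purple is not meant.

How it is judged:
By the outcome, as a careful person would: the job done as asked, in the order asked, and still so for the second after the job is handed in, with the robot touching nothing.
It also fails if it takes over 72 s, if anything falls off the work surface, if the arm or the gripper's body presses on something with over 40 N, if the wrist force passes 120 N, or if a joint passes its speed limit or range.

### The arm

A 6-joint arm with a two-finger parallel gripper is mounted at the origin on the work surface. World frame = base frame: x ahead of the robot, y to its left, z up, the work surface at z = 0. Lengths are in m, angles in rad, forces in N, time in s.
With the tool pointing down it reaches from about 0.35 to 0.875 m from the base axis. Payload 4.2 kg.
Tool frame: the origin (TCP) lies on the centre line of the jaws, within the pads' length; the fingertips stand arm.finger_overhang ahead of it and the grasp point (between the pads) lies 3 mm ahead of it (arm.finger_overhang is the distance from the TCP to the fingertips, in m); z points along the fingers, y is the direction in which the jaws open and shut (so a half turn about z gives the same grasp; the last joint's range is limited). The gripper opens to 85 mm and grips with 20 to 120 N. Pads are 22 mm wide; open, the fingers measure 114 mm over their backs; the gripper's body (76 mm by 85 mm) begins 54 mm behind the grasp point. The pads swing forward as they close: fully open they stand 13 mm farther back than shut.
Start: joints at [1.562, 0.385, 0.008, 0, -1.194, -0.259], TCP at [0.165, 0.603, 0.253] pointing down, gripper open.
Joint ranges: [-3.14, 3.14], [-1.21, 2.06], [-1.07, 1.41], [-3.16, 2.05], [-2.99, -0.16], [-3.1, 3.1]. Speed limits (rad/s): [2.79, 2.79, 3.14, 3.14, 3.14, 3.14].

### API

Orientations are given as a unit quaternion [w, x, y, z].
In Python, from bench import arm gives the robot as it stands. The module is installed in compiled form; this text tells all that it offers.
- The arm moves only by the tool servo_tool, never from a script. Its argument "series" is one flat list of numbers, 7 for each row, row after row: the shift along the tool's x, y, z in m, then the turn, a rotation vector about the tool's x, y, z in rad, then the finger opening in m, from 0 to 0.0854. In form: [tx, ty, tz, ax, ay, az, claw, tx, ty, tz, ax, ay, az, claw, ...]. A call has 1 to 10 rows; each row shifts and turns the commanded pose from where the row before left it, along the tool's axes as they then stand; what a row does not reach is not made up. A row lasts 1/10 s, in which the tool goes at most 50 mm and 8.59 degrees, less where a joint would pass 70% of its speed; a pose out of reach is approached as far as the arm can. A call with a gripper value outside its range is refused whole. The fingers move at their own pace and stop on an object; "newtons" is the grip in N (left out, the last holds). Time passes only in rows, so rows that do not move let the fingers close. It gives the time, the measured TCP pose, the force and the opening at its end, in the units of the state.
- arm.get_obs(): the state, without advancing time (a new reading comes with each control period).
- arm.camera(name): name is "scene" or "top"; returns a dict with "frame" (400x640x3 uint8, red, green, blue), "camera_matrix" (3x3 intrinsics, pixels), "extrinsics" (4x4, takes a point from world to camera coordinates). Camera axes: x right, y down, z forward; pixel columns grow to the right and rows downward; lengths in m; the calibration is good to about 2 mm. A picture is of the moment at which its call begins. There is no depth.
- arm.finish_job(): hands the job in, once; it reports no verdict.
The state is a dict: "time_s": time; "qpos": joint angles; "qvel": joint speeds; "effort": joint torques, N m; "tcp_pos": TCP position; "tool_rot": TCP orientation; "contact_force": force on the tool from outside, world axes, zero at the start; "ft_torque": the same for the moment, N m; "grip_width": opening from 0.0 (shut) to 1.0 (fully open).
Only numpy, scipy, OpenCV 4.12 (cv2) and the standard library are available. Lean on these libraries where they do the work, as an engineer would, in place of code of your own. Each camera call takes 0.05 s, during which the arm holds its last target. There are 200 camera calls.

## Working session

There is one attempt and no reset: what is moved stays moved. The work goes in short steps, Python scripts to look and compute and a tool call to move; the robot and the scene stay as the last step left them, time stands still between calls to the robot, and variables do not carry over. Pictures are saved under pics/ and viewed, about 8 in all and at most 12, crops included, and the job is handed in when it is done.

Besides the shell and the picture viewer there is one more tool, called after ">>>" in YAML: its name, and indented under it one key for each argument. servo_tool: Moves the arm, as the interface text tells. Its arguments: {"type":"object","properties":{"series":{"type":"array","items":{"type":"number"}},"newtons":{"type":"number"}},"required":["series"]}

```bash
ls; mkdir -p pics; python3 - <<'E'
from bench import arm
import cv2,numpy as np
print(arm.get_obs(), arm.finger_overhang)
for n in("scene","top"):
    c=arm.camera(n); cv2.imwrite(f"pics/{n}0.png",c["frame"][:,:,::-1]); print(n,c["camera_matrix"].round(1).tolist(),c["extrinsics"].round(4).tolist())
E
```

```text
pics
{'time_s': 0.0, 'qpos': array([ 1.56159995e+00,  3.85560587e-01,  6.59778585e-03, -5.24363363e-04,
       -1.19401454e+00, -2.58593473e-01]), 'qvel': array([-0.00198234,  0.00034223, -0.00152463, -0.00146976, -0.00176465,
        0.00133163]), 'effort': array([-1.28087442e-03, -3.92286336e+01,  1.88398987e+01,  4.18635383e+00,
       -4.58396549e-03,  3.60597141e-06]), 'tcp_pos': array([0.16521046, 0.60219348, 0.25220437]), 'tool_rot': array([ 1.11234936e-03,  9.91035922e-01, -1.33590989e-01, -1.06160382e-04]), 'contact_force': array([ 0.05337273, -0.38707468,  0.15437825]), 'ft_torque': array([ 0.04824983, -0.04394053, -0.02207655]), 'grip_width': 1.000951834898004} 0.022
scene [[420.4, 0.0, 323.0], [0.0, 420.4, 204.2], [0.0, 0.0, 1.0]] [[-0.818, 0.5752, 0.0025, 0.463], [0.423, 0.6045, -0.6751, -0.1347], [-0.3898, -0.5511, -0.7378, 1.3116], [0.0, 0.0, 0.0, 1.0]]
top [[486.3, 0.0, 315.7], [0.0, 486.3, 205.2], [0.0, 0.0, 1.0]] [[-0.011, -0.9999, -0.0079, 0.0083], [-0.9976, 0.0115, -0.0688, 0.5591], [0.0689, 0.0072, -0.9976, 1.3245], [0.0, 0.0, 0.0, 1.0]]
```

View pics/scene0.png

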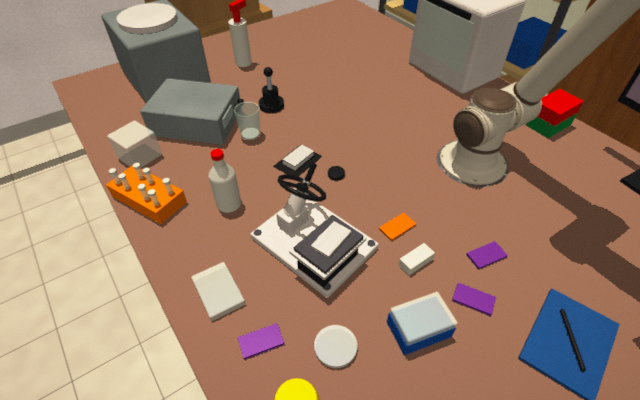

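View pics/top0.png

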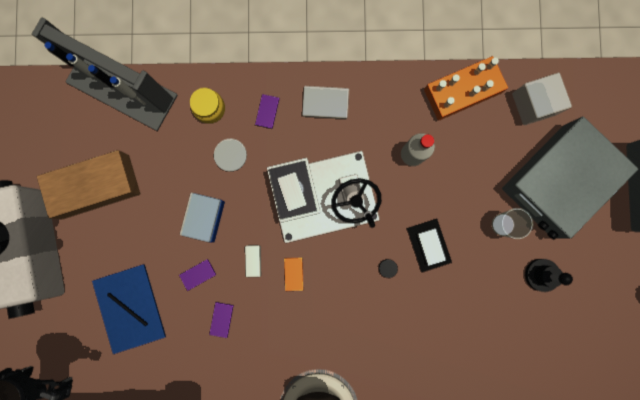

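The scene view shows the lift at about (315,240), with the spacer at (333,238), the handwheel at (302,187) and the pile at (298,157). In the top view the spacer is at (292,191), the wheel at (356,201), the handle near (371,220) and the pile at (432,246).

```bash
cat > h.py <<'E'
import numpy as np, cv2
from bench import arm
def get(n):
    c=arm.camera(n); return c["frame"],c["camera_matrix"],c["extrinsics"]
def proj(p,K,E):
    q=K@(E[:3,:3]@np.asarray(p)+E[:3,3]); return q[:2]/q[2]
def ray(uv,K,E):
    R=E[:3,:3]; return -R.T@E[:3,3], R.T@np.linalg.solve(K,[uv[0],uv[1],1.])
def onz(uv,z,K,E):
    o,d=ray(uv,K,E); return o+d*(z-o[2])/d[2]
def tri(us,ut,KS,KT):
    o1,d1=ray(us,*KS);o2,d2=ray(ut,*KT)
    s=np.linalg.lstsq(np.c_[d1,-d2],o2-o1,rcond=None)[0]
    a,b=o1+d1*s[0],o2+d2*s[1]; return (a+b)/2,np.linalg.norm(a-b)
def blob(f,seed,thr,win=40):
    m=(f.min(2)>thr).astype(np.uint8)
    w=np.zeros_like(m);u,v=seed;w[v-win:v+win,u-win:u+win]=1;m*=w
    n,l=cv2.connectedComponents(m,connectivity=4); 
    mm=(l==l[v,u]).astype(np.uint8); c=max(cv2.findContours(mm,0,1)[0],key=cv2.contourArea)
    return mm,c
E
python3 - <<'E'
from h import *
S=get("scene");T=get("top")
a=cv2.resize(S[0][140:300,240:390],None,fx=3.5,fy=3.5,interpolation=2)[:,:,::-1]
b=cv2.resize(T[0][140:280,260:460],None,fx=4,fy=4,interpolation=2)[:,:,::-1]
cv2.imwrite("pics/s1.png",a);cv2.imwrite("pics/t1.png",b)
for nm,F,seeds in(("S",S,[(333,238),(298,157)]),("T",T,[(292,191),(432,246)])):
    for sd in seeds:
        for thr in (120,150):
            if F[0][sd[1],sd[0]].min()<=thr: print("low",F[0][sd[1],sd[0]]);continue
            mm,c=blob(F[0],sd,thr); print(nm,sd,F[0][sd[1],sd[0]],thr,mm.sum(),cv2.minAreaRect(c),cv2.boxPoints(cv2.minAreaRect(c)).round(1).tolist())
E
```

```text
S (333, 238) [238 229 209] 120 714 ((330.6381530761719, 237.6243438720703), (21.109554290771484, 37.3876953125), 41.987213134765625) [[310.29998779296875, 244.5], [335.29998779296875, 216.6999969482422], [351.0, 230.8000030517578], [326.0, 258.6000061035156]]
S (333, 238) [238 229 209] 150 672 ((330.310302734375, 237.7758331298828), (20.595279693603516, 36.6230583190918), 41.6335334777832) [[310.3999938964844, 244.60000610351562], [334.79998779296875, 217.1999969482422], [350.20001220703125, 230.89999389648438], [325.79998779296875, 258.29998779296875]]
S (298, 157) [233 224 201] 120 334 ((297.80487060546875, 154.756103515625), (13.430944442749023, 28.423627853393555), 51.34019470214844) [[282.5, 158.39999389648438], [304.70001220703125, 140.60000610351562], [313.1000061035156, 151.10000610351562], [290.8999938964844, 168.89999389648438]]
S (298, 157) [233 224 201] 150 308 ((297.6951599121094, 154.74391174316406), (12.65007495880127, 28.267452239990234), 51.34019088745117) [[282.70001220703125, 158.60000610351562], [304.79998779296875, 141.0], [312.70001220703125, 150.89999389648438]
[... 476 characters left out ...]
.1000061035156, 178.3000030517578], [296.8999938964844, 171.6999969482422], [307.70001220703125, 204.10000610351562], [287.8999938964844, 210.6999969482422]]
T (432, 246) [209 218 212] 120 607 ((431.601318359375, 246.60415649414062), (33.309085845947266, 18.192218780517578), 72.34988403320312) [[417.8999938964844, 233.5], [435.20001220703125, 228.0], [445.29998779296875, 259.70001220703125], [428.0, 265.20001220703125]]
T (432, 246) [209 218 212] 150 585 ((431.6000061035156, 246.8000030517578), (32.88768768310547, 17.708751678466797), 71.56504821777344) [[418.0, 234.0], [434.79998779296875, 228.39999389648438], [445.20001220703125, 259.6000061035156], [428.3999938964844, 265.20001220703125]]
```

View pics/s1.png

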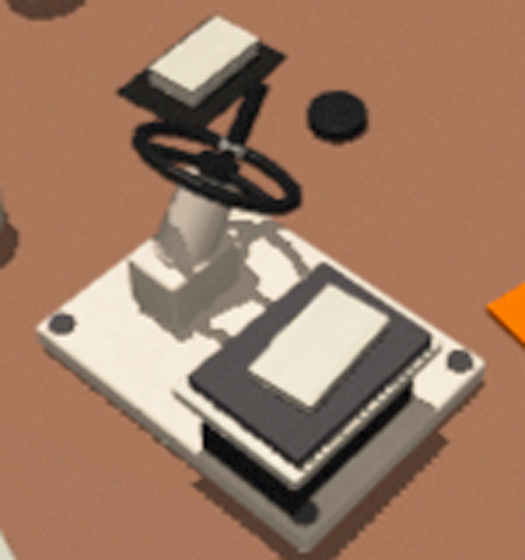

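View pics/t1.png

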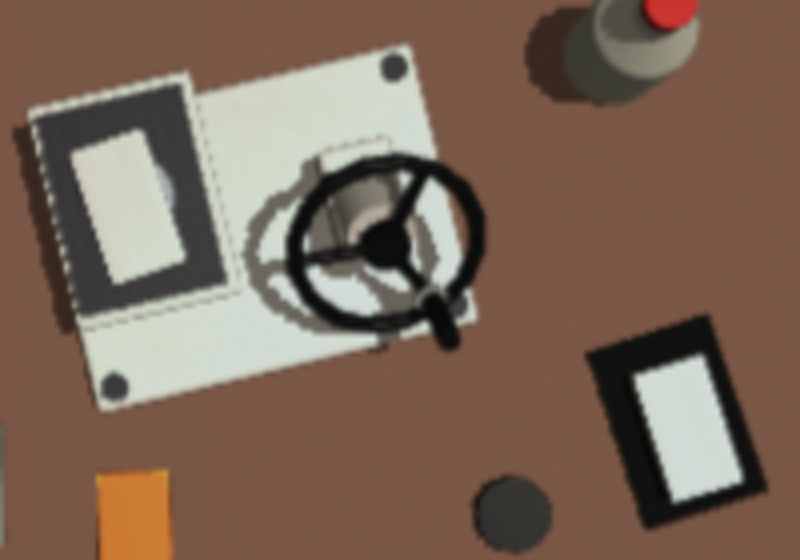

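The crops show the spacer lying square-ish on the dark carrier, the wheel hub at top (356,200) and scene (302,187), and the handle at the lower right of the wheel, pointing towards the robot. Next I triangulate these points and overlay the result to check it.

```bash
python3 - <<'E'
from h import *
S=get("scene");T=get("top");KS,KT=S[1:],T[1:]
s=lambda p:np.array(p)/3.5+[240,140]-.36
t=lambda p:np.array(p)/4+[260,140]-.375
def show(n,a,b):
    p,e=tri(s(a),t(b),KS,KT);print(n,p.round(4),round(e,4));return p
def rect(A,B):
    P=[]
    for i,(a,b) in enumerate(zip(A,B)):P.append(show(i,a,b))
    P=np.array(P);print(" mid",P.mean(0).round(4))
    e=P[0]+P[1]-P[2]-P[3];print(" yaw x",np.arctan2(e[1],e[0]).round(3))
# order (+x+y),(+x-y),(-x-y),(-x+y)
rect([(308,406),(250,368),(330,285),(388,322)],[(70,152),(140,129),(186,264),(115,285)])
print("carrier");rect([(298,466),(191,382),(324,265),(432,340)],[(36,118),(182,84),(228,285),(84,316)])
print("platform");rect([(298,478),(178,388),(324,262),(440,345)],[(28,108),(186,72),(242,292),(82,328)])
print("base");rect([(303,545),(40,330),(245,210),(484,368)],[(28,108),(408,45),(476,318),(100,411)])
w=show("hub",(219,163),(386,243));
f=show("hfoot",(234,146),(432,297));g=show("htip",(258,90),(449,340));print((g-f)/np.linalg.norm(g-f),np.linalg.norm(g-f))
# top-view minrect at known heights
for sd,z in(((292,191),None),((432,246),.024)):
    _,c=blob(T[0],sd,140)
    if z: 
        q=np.array([onz(u,z,*KT)[:2] for u in c[:,0].astype(float)],np.float32); r=cv2.minAreaRect(q);print(r)
# edges of base in top at z~? yaw by edges
a=onz(t((408,45)),.02,*KT);b=onz(t((476,318)),.02,*KT);print("lift yaw",np.arctan2(*(a-b)[[1,0]]))
E
```

```text
0 [0.6247 0.1003 0.1135] 0.0008
1 [0.6387 0.0551 0.1147] 0.0014
2 [0.5522 0.0258 0.1102] 0.0006
3 [0.5388 0.0722 0.1079] 0.0007
 mid [0.5886 0.0633 0.1116]
 yaw x 0.322
carrier
0 [0.6494 0.124  0.0966] 0.0012
1 [0.6698 0.0291 0.0951] 0.004
2 [ 0.5386 -0.0006  0.0971] 0.0007
3 [0.5188 0.0939 0.0967] 0.0026
 mid [0.5941 0.0616 0.0964]
 yaw x 0.225
platform
0 [0.6552 0.1301 0.0961] 0.0037
1 [0.6782 0.0264 0.0921] 0.0039
2 [ 0.5336 -0.009   0.0892] 0.0028
3 [0.5118 0.0956 0.0877] 0.0015
 mid [0.5947 0.0608 0.0913]
 yaw x 0.238
base
0 [0.6616 0.1391 0.035 ] 0.011
1 [ 0.7079 -0.1267  0.0166] 0.0039
2 [ 0.5103 -0.1665 -0.007 ] 0.024
3 [0.4573 0.0891 0.0134] 0.0005
 mid [ 0.5843 -0.0162  0.0145]
 yaw x 0.22
hub [ 0.5612 -0.1005  0.1293] 0.0033
hfoot [ 0.5281 -0.1318  0.1025] 0.0029
htip [ 0.4999 -0.1389  0.1389] 0.0011
[-0.60602647 -0.15173021  0.78083921] 0.04658881445590079
((0.44126448035240173, -0.3134538531303406), (0.08911008387804031, 0.04861554875969887), 16.915319442749023)
lift yaw 0.22439059040048664
```

```bash
cat >> h.py <<'E'
from scipy.spatial.transform import Rotation as Ro
def state():
    o=arm.get_obs(); return o,np.array(o["tcp_pos"]),Ro.from_quat(np.roll(o["tool_rot"],-1))
def toolrot(yaw,lean=0.,az=0.):
    # tool x at heading yaw, tool z down, then leaned so that -z tips by lean towards heading az
    R=np.c_[[np.cos(yaw),np.sin(yaw),0],[np.sin(yaw),-np.cos(yaw),0],[0,0,-1]]
    ax=np.array([-np.sin(az),np.cos(az),0]); return Ro.from_rotvec(ax*lean)*Ro.from_matrix(R)
def plan(p,R):
    o,q,Q=state(); print("t",round(o["time_s"],2),"tcp",q.round(4),"F",np.round(o["contact_force"],2),"g",round(o["grip_width"],3))
    print("shift now-axes",Q.inv().apply(p-q).round(4),"rot",(Q.inv()*R).as_rotvec().round(4),"shift after rot",R.inv().apply(p-q).round(4))
E
python3 - <<'E'
from h import *
S=get("scene");T=get("top");KS,KT=S[1:],T[1:]
for thr in(120,140,160):
    _,c=blob(T[0],(292,191),thr); q=np.array([onz(u,.110,*KT)[:2] for u in c[:,0].astype(float)],np.float32); print("T",cv2.minAreaRect(q))
    _,c=blob(S[0],(333,238),thr); q=np.array([onz(u,.110,*KS)[:2] for u in c[:,0].astype(float)],np.float32); print("S",cv2.minAreaRect(q))
    _,c=blob(S[0],(298,157),thr); q=np.array([onz(u,.024,*KS)[:2] for u in c[:,0].astype(float)],np.float32); print("pileS",cv2.minAreaRect(q))
plan(np.array([.589,.063,.20]),toolrot(.31))
E
```

```text
T ((0.5912328958511353, 0.060671038925647736), (0.09117802232503891, 0.05553585663437843), 17.986953735351562)
S ((0.5871133804321289, 0.061105743050575256), (0.09172798693180084, 0.05236859247088432), 18.14859962463379)
pileS ((0.44033530354499817, -0.3117782175540924), (0.09333521872758865, 0.05166639760136604), 16.3033390045166)
T ((0.5902184844017029, 0.06120841205120087), (0.08948738127946854, 0.05388709902763367), 17.98696517944336)
S ((0.5873624682426453, 0.061076484620571136), (0.09029347449541092, 0.05216791108250618), 18.4827938079834)
pileS ((0.4406833350658417, -0.31136858463287354), (0.09031431376934052, 0.049885403364896774), 16.317401885986328)
T ((0.5897529125213623, 0.061482541263103485), (0.08863360434770584, 0.051446329802274704), 17.984424591064453)
S ((0.5872040390968323, 0.06138339266180992), (0.0896335318684578, 0.04934448003768921), 18.190011978149414)
pileS ((0.441413938999176, -0.31183311343193054), (0.08834613114595413, 0.04761514440178871), 16.35959815979004)
t 0.4 tcp [0.1653 0.6026 0.2531] F [ 0.41 -0.24 -0.2 ] g 0.997
shift now-axes [0.5514 0.4083 0.0533] rot [ 4.000e-04  1.000e-04 -5.778e-01] shift after rot [0.2389 0.6432 0.0531]
```

>>> servo_tool:
  series: [0.02, 0.015, 0, 0, 0, 0, 0.07, 0.035, 0.026, 0, 0, 0, 0, 0.07, 0.038, 0.028, 0, 0, 0, 0, 0.07, 0.038, 0.028, 0, 0, 0, 0, 0.07, 0.038, 0.028, 0, 0, 0, 0, 0.07, 0.038, 0.028, 0, 0, 0, 0, 0.07, 0.038, 0.028, 0, 0, 0, 0, 0.07, 0.038, 0.028, 0, 0, 0, 0, 0.07, 0.038, 0.028, 0, 0, 0, 0, 0.07, 0.038, 0.028, 0, 0, 0, 0, 0.07]

```text
time_s: 1.4
tcp_pos: [0.4423, 0.2505, 0.2537]
tool_rot: [-0.0, 0.991, -0.133, 0.0]
contact_force: [0.4, 0.3, -0.1]
grip_width: 0.823
```

>>> servo_tool:
  series: [0.038, 0.028, 0, 0, 0, 0, 0.07, 0.038, 0.028, 0, 0, 0, 0, 0.07, 0.038, 0.028, 0, 0, 0, 0, 0.07, 0.038, 0.028, 0, 0, 0, 0, 0.07, 0.025, 0.019, 0, 0, 0, -0.08, 0.07, 0.015, 0.012, 0, 0, 0, -0.13, 0.07, 0, 0, 0, 0, 0, -0.14, 0.07, 0, 0, 0, 0, 0, -0.14, 0.07, 0, 0, 0, 0, 0, -0.09, 0.07, 0, 0, 0, 0, 0, 0, 0.07]

```text
time_s: 2.4
tcp_pos: [0.59, 0.0643, 0.2533]
tool_rot: [-0.0, 0.988, 0.155, -0.0]
contact_force: [-0.5, 0.6, 0.5]
grip_width: 0.825
```

```bash
python3 - <<'E'
from h import *
plan(np.array([.5885,.062,.15]),toolrot(.316))
E
```

```text
t 2.4 tcp [0.59   0.0643 0.2533] F [-0.55  0.6   0.52] g 0.825
shift now-axes [-0.0021  0.0017  0.1033] rot [-0.      0.     -0.0042] shift after rot [-0.0021  0.0017  0.1033]
```

>>> servo_tool:
  series: [-0.001, 0.001, 0.02, 0, 0, 0, 0.065, -0.001, 0.001, 0.03, 0, 0, -0.004, 0.065, 0, 0, 0.03, 0, 0, 0, 0.065, 0, 0, 0.02, 0, 0, 0, 0.065, 0, 0, 0.015, 0, 0, 0, 0.065, 0, 0, 0, 0, 0, 0, 0.065]

```text
time_s: 3.0
tcp_pos: [0.5872, 0.0615, 0.1359]
tool_rot: [0.0, 0.988, 0.156, -0.003]
contact_force: [0.3, 0.0, -0.0]
grip_width: 0.759
```

```bash
python3 - <<'E'
from h import *
S=get("scene")
cv2.imwrite("pics/s2.png",cv2.resize(S[0][190:290,260:410],None,fx=5,fy=5,interpolation=2)[:,:,::-1])
plan(np.array([.5885,.062,.12]),toolrot(.316))
E
```

```text
t 3.05 tcp [0.5883 0.0618 0.1376] F [0.89 0.07 0.11] g 0.758
shift now-axes [ 0.0003 -0.0001  0.0176] rot [ 0.0003  0.0022 -0.001 ] shift after rot [ 0.0003 -0.0001  0.0176]
```

View pics/s2.png

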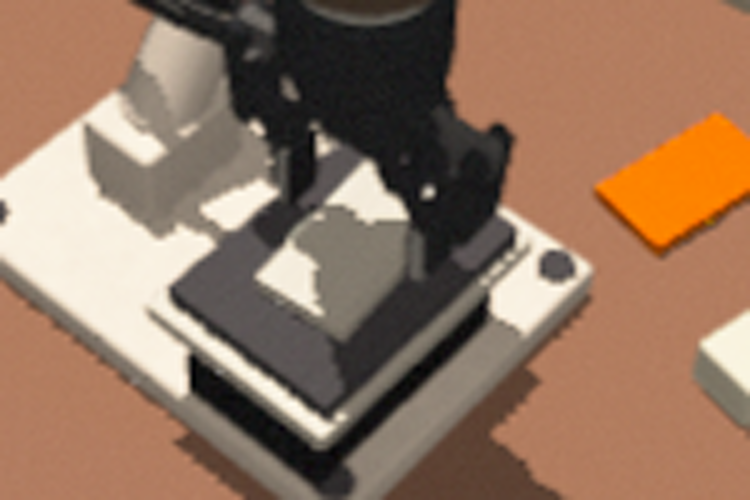

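The jaws straddle the spacer symmetrically, with the fingers at crop (300,165) and (418,250). Now I descend gently and feel for the carrier.

>>> servo_tool:
  series: [0, 0, 0.005, 0, 0, 0, 0.06, 0, 0, 0.004, 0, 0, 0, 0.06, 0, 0, 0, 0, 0, 0, 0.06, 0, 0, 0, 0, 0, 0, 0.06]
  newtons: 40

```text
time_s: 3.45
tcp_pos: [0.5888, 0.0619, 0.1297]
tool_rot: [-0.0, 0.988, 0.157, 0.0]
contact_force: [-0.6, -0.1, -0.3]
grip_width: 0.7
```

>>> servo_tool:
  series: [0, 0, 0.002, 0, 0, 0, 0.06, 0, 0, 0, 0, 0, 0, 0.06]

```text
time_s: 3.65
tcp_pos: [0.5886, 0.0619, 0.1273]
tool_rot: [-0.0, 0.988, 0.157, -0.0]
contact_force: [-0.8, 0.2, 0.2]
grip_width: 0.705
```

>>> servo_tool:
  series: [0, 0, 0.002, 0, 0, 0, 0.06, 0, 0, 0, 0, 0, 0, 0.06]

```text
time_s: 3.85
tcp_pos: [0.5885, 0.0618, 0.1251]
tool_rot: [0.0, 0.988, 0.157, -0.0]
contact_force: [-0.1, -0.0, -0.3]
grip_width: 0.706
```

>>> servo_tool:
  series: [0, 0, 0.002, 0, 0, 0, 0.06, 0, 0, 0, 0, 0, 0, 0.06]

```text
time_s: 4.05
tcp_pos: [0.5885, 0.0619, 0.123]
tool_rot: [0.0, 0.988, 0.157, -0.0]
contact_force: [0.8, -1.0, -0.3]
grip_width: 0.704
```

>>> servo_tool:
  series: [0, 0, 0.001, 0, 0, 0, 0.06, 0, 0, 0, 0, 0, 0, 0.06]

```text
time_s: 4.25
tcp_pos: [0.5886, 0.0619, 0.1222]
tool_rot: [0.0, 0.988, 0.157, -0.0]
contact_force: [-0.6, -0.3, -0.3]
grip_width: 0.701
```

>>> servo_tool:
  series: [0, 0, 0.001, 0, 0, 0, 0.06, 0, 0, 0, 0, 0, 0, 0.06]

```text
time_s: 4.45
tcp_pos: [0.5886, 0.0619, 0.1212]
tool_rot: [-0.0, 0.988, 0.157, -0.0]
contact_force: [0.1, -0.3, -0.7]
grip_width: 0.704
```

>>> servo_tool:
  series: [0, 0, 0, 0, 0, 0, 0.052, 0, 0, 0, 0, 0, 0, 0.045, 0, 0, 0, 0, 0, 0, 0.045, 0, 0, 0, 0, 0, 0, 0.045, 0, 0, 0, 0, 0, 0, 0.045]
  newtons: 40

```text
time_s: 4.95
tcp_pos: [0.5898, 0.0622, 0.1234]
tool_rot: [0.0, 0.987, 0.158, 0.002]
contact_force: [-1.9, 0.7, 7.0]
grip_width: 0.572
```

The fingertips grazed the carrier (7 N), so I regrip 3 mm higher.

>>> servo_tool:
  series: [0, 0, -0.003, 0, 0, 0, 0.055, 0, 0, -0.001, 0, 0, 0, 0.055, 0, 0, 0, 0, 0, 0, 0.055, 0, 0, 0, 0, 0, 0, 0.045, 0, 0, 0, 0, 0, 0, 0.045, 0, 0, 0, 0, 0, 0, 0.045, 0, 0, 0, 0, 0, 0, 0.045]
  newtons: 40

```text
time_s: 5.65
tcp_pos: [0.5888, 0.0619, 0.1255]
tool_rot: [0.0, 0.988, 0.158, 0.0]
contact_force: [-0.0, -0.1, 2.3]
grip_width: 0.569
```

>>> servo_tool:
  series: [0, 0, -0.005, 0, 0, 0, 0.045, 0, 0, -0.01, 0, 0, 0, 0.045, 0, 0, -0.02, 0, 0, 0, 0.045, 0, 0, -0.03, 0, 0, 0, 0.045, 0, 0, -0.04, 0, 0, 0, 0.045, 0, 0, -0.04, 0, 0, 0, 0.045, 0, 0, -0.03, 0, 0, 0, 0.045, 0, 0, 0, 0, 0, 0, 0.045]

```text
time_s: 6.45
tcp_pos: [0.5906, 0.0621, 0.3066]
tool_rot: [-0.0, 0.987, 0.158, 0.006]
contact_force: [-0.2, -0.3, -0.8]
grip_width: 0.57
```

```bash
python3 - <<'E'
from h import *
S=get("scene");T=get("top")
a=cv2.resize(S[0][90:290,250:450],None,fx=2,fy=2,interpolation=2);b=cv2.resize(T[0][100:300,230:430],None,fx=2,fy=2,interpolation=2)
cv2.imwrite("pics/l3.png",np.hstack([a,b])[:,:,::-1])
plan(np.array([.441,-.3125,.294]),toolrot(.29))
E
```

```text
t 6.55 tcp [0.5884 0.062  0.3011] F [-0.19  0.39 -2.22] g 0.571
shift now-axes [-0.2565  0.3102  0.0065] rot [-0.0009 -0.0013  0.0259] shift after rot [-0.2483  0.3167  0.0071]
```

View pics/l3.png

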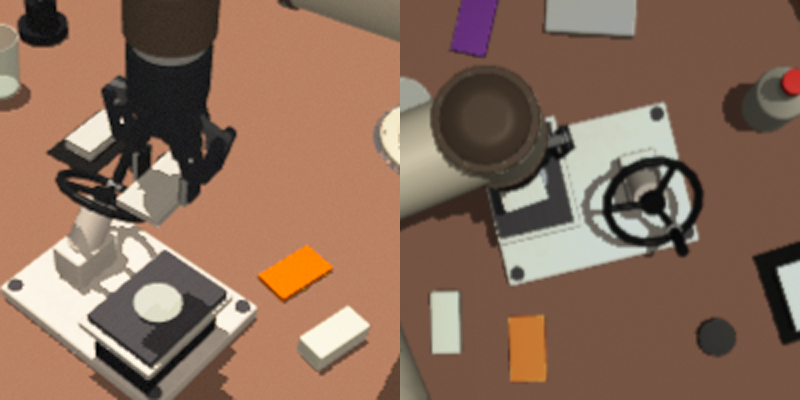

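The plate is held level and the dish stays on the carrier, both left in place. Next I carry it to the pile.

>>> servo_tool:
  series: [-0.0125, 0.015, 0, 0, 0, 0, 0.045, -0.025, 0.03, 0, 0, 0, 0, 0.045, -0.03, 0.036, 0, 0, 0, 0, 0.045, -0.03, 0.036, 0, 0, 0, 0, 0.045, -0.03, 0.036, 0, 0, 0, 0, 0.045, -0.03, 0.036, 0, 0, 0, 0, 0.045, -0.03, 0.036, 0, 0, 0, 0, 0.045, -0.03, 0.036, 0, 0, 0, 0, 0.045, -0.025, 0.03, 0, 0, 0, 0, 0.045, -0.0125, 0.015, 0, 0, 0, 0.026, 0.045]

```text
time_s: 7.55
tcp_pos: [0.4385, -0.3107, 0.2987]
tool_rot: [-0.001, 0.99, 0.143, -0.002]
contact_force: [0.2, 0.2, -0.6]
grip_width: 0.57
```

>>> servo_tool:
  series: [0, 0.003, 0.02, 0, 0, 0, 0.045, 0, 0, 0.04, 0, 0, 0, 0.045, 0, 0, 0.04, 0, 0, 0, 0.045, 0, 0, 0.04, 0, 0, 0, 0.045, 0, 0, 0.035, 0, 0, 0, 0.045, 0, 0, 0.025, 0, 0, 0, 0.045, 0, 0, 0, 0, 0, 0, 0.045]

```text
time_s: 8.25
tcp_pos: [0.438, -0.3101, 0.0956]
tool_rot: [-0.003, 0.99, 0.144, -0.005]
contact_force: [-0.6, 0.4, -1.0]
grip_width: 0.569
```

```bash
python3 - <<'E'
from h import *
S=get("scene");T=get("top")
a=cv2.resize(S[0][110:190,240:340],None,fx=4,fy=4,interpolation=2);b=cv2.resize(T[0][200:280,370:470],None,fx=4,fy=4,interpolation=2)
cv2.imwrite("pics/l4.png",np.hstack([a,b])[:,:,::-1])
plan(np.array([.441,-.3125,.0495]),toolrot(.29))
E
```

```text
t 8.35 tcp [ 0.4416 -0.3114  0.1   ] F [ 0.91  0.95 -0.9 ] g 0.57
shift now-axes [-0.0008  0.0009  0.0505] rot [-0.0008  0.002   0.0003] shift after rot [-0.0009  0.0009  0.0505]
```

View pics/l4.png

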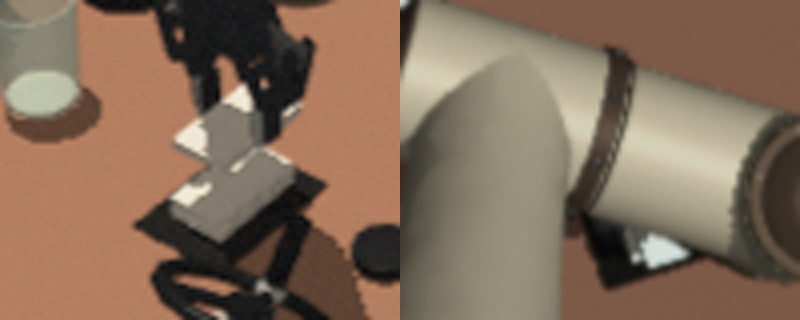

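>>> servo_tool:
  series: [-0.001, 0.001, 0.01, 0, 0, 0, 0.045, 0, 0, 0.015, 0, 0, 0, 0.045, 0, 0, 0.012, 0, 0, 0, 0.045, 0, 0, 0.007, 0, 0, 0, 0.045, 0, 0, 0.002, 0, 0, 0, 0.045, 0, 0, 0, 0, 0, 0, 0.045, 0, 0, 0, 0, 0, 0, 0.045]

```text
time_s: 9.05
tcp_pos: [0.4421, -0.3125, 0.0548]
tool_rot: [0.0, 0.989, 0.145, 0.0]
contact_force: [0.4, -0.4, -1.7]
grip_width: 0.57
```

```bash
python3 - <<'E'
from h import *
S=get("scene");K=S[1:]
im=S[0].copy()
x=np.array([np.cos(.29),np.sin(.29),0]);y=np.array([-x[1],x[0],0])
o,p,_=state();c=p.copy();c[2]=p[2]-.0155
im=cv2.resize(im[110:190,240:340],None,fx=6,fy=6,interpolation=2)
def dr(c,col):
    q=[(proj(c+sx*.045*x+sy*.025*y,*K)-[240,110]+.5)*6 for sx,sy in((1,1),(1,-1),(-1,-1),(-1,1))]
    cv2.polylines(im,[np.int32(q)],True,col,1)
dr(c,(255,0,0));dr(np.array([.441,-.3125,.024]),(0,255,0))
cv2.imwrite("pics/l5.png",im[:,:,::-1]);print(p,o["contact_force"])
E
```

```text
[ 0.44209234 -0.31252513  0.0548657 ] [-0.49554155  0.42573493 -1.80775807]
```

View pics/l5.png

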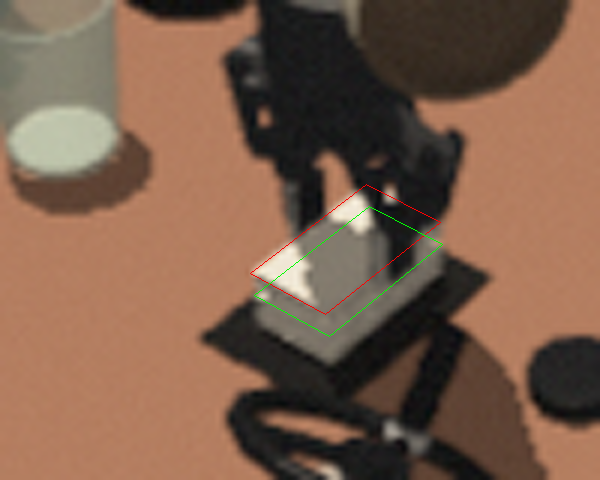

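The held plate lies within about 1 mm of the prediction (red) above the pile (green). Now I lower it to contact.

>>> servo_tool:
  series: [-0.001, 0, 0.002, 0, 0, 0, 0.045, 0, 0, 0.002, 0, 0, 0, 0.045, 0, 0, 0, 0, 0, 0, 0.045]

```text
time_s: 9.4
tcp_pos: [0.4404, -0.3126, 0.0501]
tool_rot: [-0.0, 0.989, 0.145, -0.0]
contact_force: [0.1, -0.4, -0.9]
grip_width: 0.572
```

>>> servo_tool:
  series: [0, 0, 0.001, 0, 0, 0, 0.045, 0, 0, 0, 0, 0, 0, 0.045]

```text
time_s: 9.6
tcp_pos: [0.4406, -0.3126, 0.0492]
tool_rot: [-0.0, 0.989, 0.145, -0.0]
contact_force: [0.4, -0.5, -0.2]
grip_width: 0.567
```

>>> servo_tool:
  series: [0, 0, 0.001, 0, 0, 0, 0.045, 0, 0, 0, 0, 0, 0, 0.045]

```text
time_s: 9.8
tcp_pos: [0.4406, -0.3126, 0.0482]
tool_rot: [-0.0, 0.989, 0.145, -0.0]
contact_force: [-0.6, -0.4, -1.2]
grip_width: 0.571
```

>>> servo_tool:
  series: [0, 0, 0.001, 0, 0, 0, 0.045, 0, 0, 0, 0, 0, 0, 0.045]

```text
time_s: 10.0
tcp_pos: [0.4406, -0.3126, 0.0472]
tool_rot: [-0.0, 0.989, 0.145, -0.0]
contact_force: [0.4, 0.6, -1.1]
grip_width: 0.574
```

>>> servo_tool:
  series: [0, 0, 0.001, 0, 0, 0, 0.045, 0, 0, 0, 0, 0, 0, 0.045]

```text
time_s: 10.2
tcp_pos: [0.4406, -0.3126, 0.0462]
tool_rot: [-0.0, 0.989, 0.145, -0.0]
contact_force: [0.7, -0.6, -1.3]
grip_width: 0.569
```

>>> servo_tool:
  series: [0, 0, 0.001, 0, 0, 0, 0.045, 0, 0, 0, 0, 0, 0, 0.045]

```text
time_s: 10.4
tcp_pos: [0.4408, -0.3127, 0.0455]
tool_rot: [0.0, 0.989, 0.145, 0.0]
contact_force: [-0.3, -0.2, 0.2]
grip_width: 0.567
```

>>> servo_tool:
  series: [0, 0, 0.001, 0, 0, 0, 0.045, 0, 0, 0, 0, 0, 0, 0.045]

```text
time_s: 10.6
tcp_pos: [0.4408, -0.3127, 0.0454]
tool_rot: [0.0, 0.989, 0.145, 0.0]
contact_force: [-2.3, 2.2, 7.2]
grip_width: 0.568
```

>>> servo_tool:
  series: [0, 0, 0.001, 0, 0, 0, 0.045, 0, 0, 0, 0, 0, 0, 0.045]

```text
time_s: 10.8
tcp_pos: [0.4408, -0.3127, 0.0454]
tool_rot: [0.0, 0.989, 0.145, 0.0]
contact_force: [-3.7, 3.3, 13.0]
grip_width: 0.568
```

Contact is at TCP z 0.0455. I release the load, open and lift away.

>>> servo_tool:
  series: [0, 0, -0.002, 0, 0, 0, 0.045, 0, 0, 0, 0, 0, 0, 0.052, 0, 0, 0, 0, 0, 0, 0.058, 0, 0, 0, 0, 0, 0, 0.065, 0, 0, -0.01, 0, 0, 0, 0.065, 0, 0, -0.03, 0, 0, 0, 0.065, 0, 0, -0.04, 0, 0, 0, 0.065, 0, 0, -0.045, 0, 0, 0, 0.065, 0, 0, -0.045, 0, 0, 0, 0.065, 0, 0, -0.04, 0, 0, 0, 0.065]

```text
time_s: 11.8
tcp_pos: [0.4406, -0.3127, 0.2586]
tool_rot: [0.001, 0.989, 0.145, 0.001]
contact_force: [1.0, -0.3, -0.2]
grip_width: 0.762
```

```bash
python3 - <<'E'
from h import *
S=get("scene");K=S[1:]
im=S[0].copy()
im=cv2.resize(im[110:190,240:340],None,fx=6,fy=6,interpolation=2)
x=np.array([np.cos(.29),np.sin(.29),0]);y=np.array([-x[1],x[0],0])
def dr(c,col):
    q=[(proj(c+sx*.045*x+sy*.025*y,*K)-[240,110]+.5)*6 for sx,sy in((1,1),(1,-1),(-1,-1),(-1,1))]
    cv2.polylines(im,[np.int32(q)],True,col,1)
dr(np.array([.441,-.3125,.034]),(255,0,0))
cv2.imwrite("pics/l6.png",im[:,:,::-1])
# rows for circle: wheel model
ax=np.array([-np.sin(.611)*np.cos(.225),-np.sin(.611)*np.sin(.225),np.cos(.611)])
hub=np.array([.5612,-.1005,.1293]);tip=np.array([.4999,-.1389,.1389])
v=tip-hub;print("tip above hub along ax",v@ax,"radial",v-(v@ax)*ax,np.linalg.norm(v-(v@ax)*ax))
T=get("top")
g=cv2.cvtColor(T[0],cv2.COLOR_RGB2GRAY);m=(g<45).astype(np.uint8);m[:,:325]=0;m[:,390:]=0;m[:172]=0;m[232:]=0
c=max(cv2.findContours(m,0,1)[0],key=cv2.contourArea);print(m.sum(),cv2.boundingRect(c))
q=(np.array([c[:,0]]).astype(float));cv2.imwrite("pics/m.png",m*255)
E
```

```text
tip above hub along ax 0.04705864208275196 radial [-0.03498356 -0.03237681 -0.02894455] 0.05576642543078628
1071 (332, 179, 54, 53)
```

View pics/l6.png

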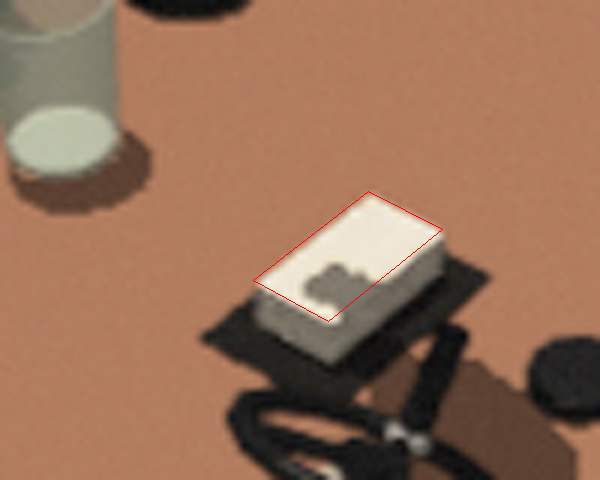

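The spacer lies squarely on the pile, on the red predicted outline. Next is wheel geometry and the approach.

```bash
cat >> h.py <<'E'
az=.225;L=.611
ax=np.array([-np.sin(L)*np.cos(az),-np.sin(L)*np.sin(az),np.cos(L)])
RW=toolrot(az,L,az+np.pi)
E
python3 - <<'E'
from h import *
S=get("scene");T=get("top");KS,KT=S[1:],T[1:]
s=lambda p:np.array(p)/3.5+[240,140]-.36
t=lambda p:np.array(p)/4+[260,140]-.375
c,e=tri(s((216,167.5)),t((387,242.5)),KS,KT);print("c",c.round(4),e)
tip=np.array([.4999,-.1389,.1389])
v=tip-c;u=v-(v@ax)*ax;print(v@ax,np.linalg.norm(u));u/=np.linalg.norm(u)
h=c+.037*ax+.05*u;h2=tip-.02*ax;print("h",h.round(4),h2.round(4),RW.as_matrix().round(3).tolist())
# reproject: hub circle, handle points
for P,n in((c,"c"),(h+.02*ax,"tip"),(h-.03*ax,"foot"),(h2+.02*ax,"tip2")): print(n,((proj(P,*KS)+.36-[240,140])*3.5).round(0),((proj(P,*KT)+.375-[260,140])*4).round(0))
print("ext outer circle")
e2=np.cross(ax,u);C=np.array([c+.066*(np.cos(a)*u+np.sin(a)*e2) for a in np.linspace(0,6.28,60)])
for K,f in((KS,lambda q:(q+.36-[240,140])*3.5),(KT,lambda q:(q+.375-[260,140])*4)):
    q=np.array([f(proj(P,*K)) for P in C]);print(q.min(0).round(),q.max(0).round())
plan((h+h2)/2+.093*ax,RW)
E
```

```text
c [ 0.5624 -0.1019  0.1241] 0.002139110044571903
0.051787747950894705 0.05302615123894996
h [ 0.5101 -0.1353  0.1284] [ 0.5111 -0.1363  0.1225] [[0.798, 0.223, 0.559], [0.183, -0.975, 0.128], [0.574, 0.0, -0.819]]
c [215. 167.] [386. 244.]
tip [259.  84.] [448. 342.]
foot [234. 144.] [430. 301.]
tip2 [257.  90.] [448. 341.]
ext outer circle
[128. 125.] [299. 213.]
[284. 151.] [487. 332.]
t 12.0 tcp [ 0.4408 -0.3126  0.2569] F [-0.13  0.11 -1.05] g 0.759
shift now-axes [ 0.064  -0.153   0.0552] rot [-0.0185  0.6079  0.0634] shift after rot [ 0.0126 -0.1568  0.0763]
```

>>> servo_tool:
  series: [0.01, -0.025, 0, 0, 0, 0, 0.06, 0.014, -0.033, 0, 0, 0.1, 0.01, 0.06, 0.014, -0.033, 0, 0, 0.1, 0.01, 0.06, 0.014, -0.033, 0, 0, 0.1, 0.01, 0.06, 0.01, -0.025, 0, 0, 0.1, 0.01, 0.06, 0, 0, 0, 0, 0.1, 0.01, 0.06, 0, 0, 0, 0, 0.1, 0.01, 0.06, 0, 0, 0, 0, 0, 0, 0.06]

```text
time_s: 12.8
tcp_pos: [0.4561, -0.1524, 0.2606]
tool_rot: [-0.044, 0.95, 0.107, 0.291]
contact_force: [0.7, -0.2, 0.3]
grip_width: 0.706
```

```bash
python3 - <<'E'
from h import *
h=np.array([.5101,-.1353,.1284]);plan(h+.093*ax,RW);plan(h+.004*ax,RW);print(arm.get_obs()["qpos"].round(2))
E
```

```text
t 12.8 tcp [ 0.4561 -0.1524  0.2606] F [ 0.67 -0.18  0.25] g 0.706
shift now-axes [-0.0289 -0.0034  0.0482] rot [-0.0208  0.0144 -0.0064] shift after rot [-0.0296 -0.0046  0.0477]
t 12.8 tcp [ 0.4561 -0.1524  0.2606] F [ 0.67 -0.18  0.25] g 0.706
shift now-axes [-0.0276 -0.0015  0.1371] rot [-0.0208  0.0144 -0.0064] shift after rot [-0.0296 -0.0046  0.1367]
[-0.14 -0.04 -0.49 -0.4  -0.61  2.21]
```

>>> servo_tool:
  series: [-0.01, -0.001, 0.015, -0.02, 0.014, -0.006, 0.06, -0.01, -0.002, 0.02, 0, 0, 0, 0.06, -0.0095, -0.0015, 0.02, 0, 0, 0, 0.06, 0, 0, 0.02, 0, 0, 0, 0.06, 0, 0, 0, 0, 0, 0, 0.06]

```text
time_s: 13.3
tcp_pos: [0.4756, -0.1436, 0.1813]
tool_rot: [-0.034, 0.948, 0.108, 0.297]
contact_force: [-0.7, -0.1, 0.0]
grip_width: 0.701
```

```bash
python3 - <<'E'
from h import *
S=get("scene");T=get("top")
h=np.array([.5101,-.1353,.1284]);plan(h+.004*ax,RW)
out=[]
for F,(x0,y0) in((S,(255,120)),(T,(325,160))):
    im=cv2.resize(F[0][y0:y0+90,x0:x0+90],None,fx=4.4,fy=4.4,interpolation=2)
    for P,col in((h+.02*ax,(255,0,0)),(h,(0,255,0))):
        cv2.circle(im,tuple(int(v) for v in (proj(P,*F[1:])-[x0,y0]+.5)*4.4),3,col,-1)
    out.append(im)
cv2.imwrite("pics/w7.png",np.hstack(out)[:,:,::-1])
E
```

```text
t 13.4 tcp [ 0.476  -0.1439  0.1838] F [ 0.05 -0.06  0.3 ] g 0.705
shift now-axes [-0.003  -0.0008  0.0616] rot [-0.      0.0001  0.0037] shift after rot [-0.003  -0.0008  0.0616]
```

View pics/w7.png

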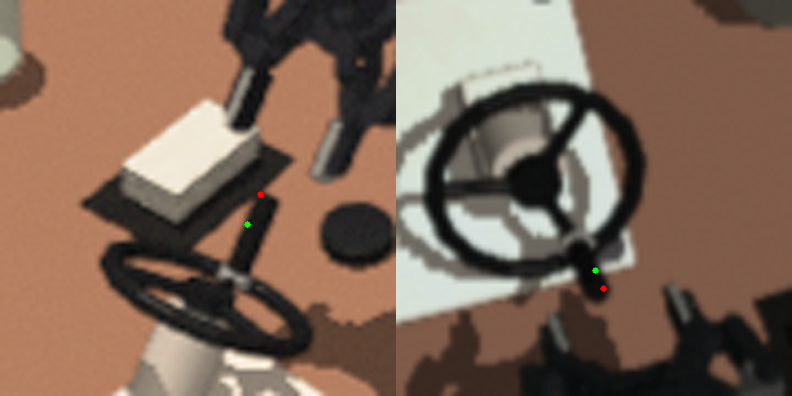

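The open jaws are aligned either side of the handle in both views, with the handle end at scene crop (265,203) and top crop (600,292). Now I advance along the axis and close.

>>> servo_tool:
  series: [-0.002, -0.001, 0.01, 0, 0, 0, 0.06, -0.002, 0, 0.015, 0, 0, 0.004, 0.06, 0, 0, 0.015, 0, 0, 0, 0.06, 0, 0, 0.012, 0, 0, 0, 0.06, 0, 0, 0.008, 0, 0, 0, 0.06, 0, 0, 0, 0, 0, 0, 0.06]

```text
time_s: 14.0
tcp_pos: [0.5063, -0.1358, 0.1324]
tool_rot: [-0.034, 0.947, 0.106, 0.3]
contact_force: [-0.9, 0.2, 0.1]
grip_width: 0.7
```

>>> servo_tool:
  series: [0, 0, 0, 0, 0, 0, 0.03, 0, 0, 0, 0, 0, 0, 0.03, 0, 0, 0, 0, 0, 0, 0.01, 0, 0, 0, 0, 0, 0, 0.01, 0, 0, 0, 0, 0, 0, 0.01, 0, 0, 0, 0, 0, 0, 0.01, 0, 0, 0, 0, 0, 0, 0.01]
  newtons: 50

```text
time_s: 14.7
tcp_pos: [0.5061, -0.1359, 0.1333]
tool_rot: [-0.034, 0.947, 0.107, 0.3]
contact_force: [-3.3, -1.2, 3.8]
grip_width: 0.17
```

```bash
cat >> h.py <<'E'
ed=np.array([-np.cos(L)*np.cos(az),-np.cos(L)*np.sin(az),-np.sin(L)])  # towards 6 o'clock
el=np.array([-np.sin(az),np.cos(az),0])                               # towards 9 o'clock (+y)
def u(th): return np.cos(th)*ed+np.sin(th)*el   # th grows clockwise from 6 o'clock
E
python3 - <<'E'
from h import *
c=np.array([.5624,-.1019,.1241]);o,p,R=state()
v=p-c;print(p.round(4),"axial",v@ax,"d",v@ed,"l",v@el,"th",np.arctan2(v@el,v@ed),"r",np.hypot(v@el,v@ed))
print("F ax,ed,el",[round(o["contact_force"]@a,2) for a in(ax,ed,el)])
print("tool axes in (ed,el):",[(round(a@ed,3),round(a@el,3)) for a in R.as_matrix().T])
E
```

```text
[ 0.5061 -0.1359  0.1333] axial 0.043390145362885685 d 0.04591322677975299 l -0.020569708447943442 th -0.42120005285743145 r 0.0503104094493617
F ax,ed,el [np.float64(5.09), np.float64(0.63), np.float64(-0.42)]
tool axes in (ed,el): [(np.float64(-1.0), np.float64(-0.001)), (np.float64(0.001), np.float64(-1.0)), (np.float64(-0.003), np.float64(-0.001))]
```

The handle is gripped at θ≈−0.42 rad from 6 o'clock. I print the row increments for the circle next.

```bash
python3 - <<'E'
import numpy as np
th=np.arange(-.42,9.5,.1);x=-.05*np.cos(th);y=-.05*np.sin(th)
for i in range(66): print(round(th[i+1],2),round((x[i+1]-x[i])*1e3,1),round((y[i+1]-y[i])*1e3,1),end=" | ")
E
```

```text
-0.32 -1.8 -4.7 | -0.22 -1.3 -4.8 | -0.12 -0.8 -4.9 | -0.02 -0.3 -5.0 | 0.08 0.1 -5.0 | 0.18 0.6 -5.0 | 0.28 1.1 -4.9 | 0.38 1.6 -4.7 | 0.48 2.1 -4.5 | 0.58 2.5 -4.3 | 0.68 2.9 -4.0 | 0.78 3.3 -3.7 | 0.88 3.7 -3.4 | 0.98 4.0 -3.0 | 1.08 4.3 -2.6 | 1.18 4.5 -2.1 | 1.28 4.7 -1.7 | 1.38 4.9 -1.2 | 1.48 4.9 -0.7 | 1.58 5.0 -0.2 | 1.68 5.0 0.3 | 1.78 4.9 0.8 | 1.88 4.8 1.3 | 1.98 4.7 1.8 | 2.08 4.5 2.2 | 2.18 4.2 2.7 | 2.28 4.0 3.1 | 2.38 3.6 3.4 | 2.48 3.3 3.8 | 2.58 2.9 4.1 | 2.68 2.4 4.4 | 2.78 2.0 4.6 | 2.88 1.5 4.8 | 2.98 1.0 4.9 | 3.08 0.6 5.0 | 3.18 0.1 5.0 | 3.28 -0.4 5.0 | 3.38 -0.9 4.9 | 3.48 -1.4 4.8 | 3.58 -1.9 4.6 | 3.68 -2.3 4.4 | 3.78 -2.8 4.2 | 3.88 -3.2 3.9 | 3.98 -3.5 3.5 | 4.08 -3.9 3.2 | 4.18 -4.2 2.7 | 4.28 -4.4 2.3 | 4.38 -4.6 1.9 | 4.48 -4.8 1.4 | 4.58 -4.9 0.9 | 4.68 -5.0 0.4 | 4.78 -5.0 -0.1 | 4.88 -5.0 -0.6 | 4.98 -4.9 -1.1 | 5.08 -4.7 -1.6 | 5.18 -4.6 -2.0 | 5.28 -4.3 -2.5 | 5.38 -4.1 -2.9 | 5.48 -3.8 -3.3 | 5.58 -3.4 -3.6 | 5.68 -3.0 -4.0 | 5.78 -2.6 -4.3 | 5.88 -2.2 -4.5 | 5.98 -1.7 -4.7 | 6.08 -1.3 -4.8 | 6.18 -0.8 -4.9 |
```

>>> servo_tool:
  series: [-0.0018, -0.0047, -0.001, 0, 0, 0, 0.01, -0.0013, -0.0048, 0, 0, 0, 0, 0.01, -0.0008, -0.0049, 0, 0, 0, 0, 0.01, -0.0003, -0.005, 0, 0, 0, 0, 0.01, 0.0001, -0.005, 0, 0, 0, 0, 0.01]

```text
time_s: 15.2
tcp_pos: [0.4973, -0.1126, 0.1317]
tool_rot: [-0.033, 0.947, 0.107, 0.301]
contact_force: [4.0, 0.1, -1.1]
grip_width: 0.174
```

```bash
cat > w.py <<'E'
from h import *
import sys
c=np.array([.5624,-.1019,.1241]);o,p,R=state();v=p-c;F=o["contact_force"];th=np.arctan2(v@el,v@ed)
rad=u(th);tan=u(th+np.pi/2)
print("th",th.round(3),"r",np.hypot(v@el,v@ed).round(4),"axial",(v@ax).round(4),"F rad/tan/ax",[round(F@a,1) for a in(rad,tan,ax)],"t",o["time_s"])
E
python3 w.py
```

```text
th 0.083 r 0.0497 axial 0.044 F rad/tan/ax [np.float64(-2.6), np.float64(-0.6), np.float64(-3.1)] t 15.2
```

>>> servo_tool:
  series: [0.0006, -0.005, 0, 0, 0, 0, 0.01, 0.0011, -0.0049, 0, 0, 0, 0, 0.01]

```text
time_s: 15.4
tcp_pos: [0.4967, -0.1027, 0.1329]
tool_rot: [-0.033, 0.947, 0.107, 0.301]
contact_force: [4.5, 0.3, -2.7]
grip_width: 0.172
```

>>> servo_tool:
  series: [0.0016, -0.0047, 0, 0, 0, 0, 0.01, 0.0021, -0.0045, 0, 0, 0, 0, 0.01]

```text
time_s: 15.6
tcp_pos: [0.4974, -0.0948, 0.1347]
tool_rot: [-0.032, 0.947, 0.107, 0.301]
contact_force: [4.1, -10.9, -4.4]
grip_width: 0.17
```

>>> servo_tool:
  series: [0.0025, -0.0043, 0, 0, 0, 0, 0.01, 0.0029, -0.004, 0, 0, 0, 0, 0.01]

```text
time_s: 15.8
tcp_pos: [0.4995, -0.0859, 0.1375]
tool_rot: [-0.032, 0.947, 0.106, 0.301]
contact_force: [5.3, -11.9, -6.1]
grip_width: 0.171
```

>>> servo_tool:
  series: [0.0033, -0.0037, 0, 0, 0, 0, 0.01, 0.0037, -0.0034, 0, 0, 0, 0, 0.01]

```text
time_s: 16.0
tcp_pos: [0.5032, -0.0778, 0.1412]
tool_rot: [-0.032, 0.947, 0.106, 0.3]
contact_force: [5.5, -13.5, -4.9]
grip_width: 0.172
```

>>> servo_tool:
  series: [0.004, -0.003, 0, 0, 0, 0, 0.01, 0.0043, -0.0026, 0, 0, 0, 0, 0.01]

```text
time_s: 16.2
tcp_pos: [0.5076, -0.0714, 0.1453]
tool_rot: [-0.033, 0.948, 0.107, 0.298]
contact_force: [4.1, -15.3, -7.5]
grip_width: 0.171
```

```bash
python3 w.py
```

```text
th 1.016 r 0.0493 axial 0.0441 F rad/tan/ax [np.float64(-11.4), np.float64(-11.6), np.float64(-6.5)] t 16.2
```

```bash
python3 - <<'E'
from h import *
c=np.array([.5624,-.1019,.1241])-.0018*el-.0004*ed
for q,F in(((.5061,-.1359,.1333),(0,0,0)),((.4973,-.1126,.1317),(4,.1,-1.1)),((.4967,-.1027,.1329),(4.5,.3,-2.7)),((.4974,-.0948,.1347),(4.1,-10.9,-4.4)),((.4995,-.0859,.1375),(5.3,-11.9,-6.1)),((.5032,-.0778,.1412),(5.5,-13.5,-4.9)),((.5076,-.0714,.1453),(4.1,-15.3,-7.5))):
    v=np.array(q)-c;th=np.arctan2(v@el,v@ed);F=np.array(F);print(th.round(3),np.hypot(v@el,v@ed).round(4),"rad",(F@u(th)).round(1),"tan",(F@u(th+np.pi/2)).round(1))
E
```

```text
-0.385 0.05 rad 0.0 tan 0.0
0.117 0.0503 rad -2.7 tan -0.5
0.316 0.0505 rad -2.2 tan -0.0
0.477 0.0506 rad -4.2 tan -10.8
0.666 0.0509 rad -6.8 tan -10.9
0.855 0.051 rad -10.3 tan -10.1
1.028 0.0511 rad -11.6 tan -11.5
```

It bit at θ≈0.40 (tangential force jumped from 0 to ~10.8 N between 0.316 and 0.477). I continue with a 1.8 mm centre correction, aiming for θ ≈ 0.40+2π.

>>> servo_tool:
  series: [0.0049, -0.0012, 0, 0, 0, 0, 0.01, 0.0047, -0.0008, 0, 0, 0, 0, 0.01, 0.0049, -0.0003, 0, 0, 0, 0, 0.01, 0.0049, -0.0007, 0, 0, 0, 0, 0.01, 0.005, -0.0002, 0, 0, 0, 0, 0.01]

```text
time_s: 16.7
tcp_pos: [0.5187, -0.0634, 0.1539]
tool_rot: [-0.036, 0.951, 0.106, 0.289]
contact_force: [-11.7, -2.7, -3.7]
grip_width: 0.168
```

```bash
sed -i 's/,.1241\]);o/,.1241])-.0018*el-.0004*ed;o/' w.py; python3 w.py
```

```text
th 1.347 r 0.0503 axial 0.0439 F rad/tan/ax [np.float64(2.6), np.float64(-11.7), np.float64(3.9)] t 16.7
```

```bash
python3 - <<'E'
from h import *
o,p,R=state();print(o["qpos"].round(3),o["qvel"].round(2),(R.inv()*RW).as_rotvec().round(3))
E
```

```text
[ 0.152  0.161 -0.651 -0.27  -0.175  1.893] [ 0.04  0.    0.03  0.17 -0.05 -0.21] [-0.006  0.02  -0.005]
```

Joint 5 has hit its limit (wrist nearly straight), so I take out 0.4 rad of lean. The handle can pivot in the pads about the jaw axis.

>>> servo_tool:
  series: [0, 0, 0, 0, -0.08, 0, 0.01, 0, 0, 0, 0, -0.08, 0, 0.01, 0, 0, 0, 0, -0.08, 0, 0.01, 0, 0, 0, 0, -0.08, 0, 0.01, 0, 0, 0, 0, -0.08, 0, 0.01, 0, 0, 0, 0, 0, 0, 0.01]

```text
time_s: 17.3
tcp_pos: [0.5224, -0.0624, 0.1568]
tool_rot: [-0.013, 0.989, 0.111, 0.098]
contact_force: [-9.9, 0.3, -0.9]
grip_width: 0.171
```

```bash
cat >> w.py <<'E'
print("q5",o["qpos"][4].round(3),"rot from RW",(RW.inv()*R).as_rotvec().round(3),"g",o["grip_width"].round(3))
if len(sys.argv)>1: # rows: start th, n, step
    t0,n,st=float(sys.argv[1]),int(sys.argv[2]),float(sys.argv[3])
    for i in range(n):
        d=R.inv().apply(.05*(u(t0+st*(i+1))-u(t0+st*i)));print(round(t0+st*(i+1),2),(d*1e3).round(1),end=" | ")
    print()
E
python3 w.py 1.4 22 .1
```

```text
th 1.442 r 0.0496 axial 0.0441 F rad/tan/ax [np.float64(3.5), np.float64(-7.9), np.float64(4.7)] t 17.3Traceback (most recent call last):
  File "w.py", line 6, in <module>
    print("q5",o["qpos"][4].round(3),"rot from RW",(RW.inv()*R).as_rotvec().round(3),"g",o["grip_width"].round(3))
                                                                                         ^^^^^^^^^^^^^^^^^^^^^
AttributeError: 'float' object has no attribute 'round'
```

```bash
sed -i 's/o\["grip_width"\].round(3)/o["grip_width"]/' w.py; python3 w.py 1.46 22 .1
```

```text
th 1.442 r 0.0496 axial 0.0441 F rad/tan/ax [np.float64(3.5), np.float64(-7.9), np.float64(4.7)] t 17.3
q5 -0.65 rot from RW [ 0.004 -0.413  0.003] g 0.17124704007137476
1.56 [ 4.6 -0.3 -2. ] | 1.66 [ 4.6  0.2 -2. ] | 1.76 [ 4.5  0.7 -2. ] | 1.86 [ 4.4  1.2 -2. ] | 1.96 [ 4.3  1.6 -1.9] | 2.06 [ 4.1  2.1 -1.8] | 2.16 [ 3.9  2.6 -1.7] | 2.26 [ 3.7  3.  -1.6] | 2.36 [ 3.4  3.4 -1.5] | 2.46 [ 3.1  3.7 -1.4] | 2.56 [ 2.7  4.  -1.2] | 2.66 [ 2.3  4.3 -1. ] | 2.76 [ 1.9  4.5 -0.9] | 2.86 [ 1.5  4.7 -0.7] | 2.96 [ 1.1  4.9 -0.5] | 3.06 [ 0.6  5.  -0.3] | 3.16 [ 0.2  5.  -0.1] | 3.26 [-0.3  5.   0.1] | 3.36 [-0.8  4.9  0.3] | 3.46 [-1.2  4.8  0.5] | 3.56 [-1.6  4.7  0.7] | 3.66 [-2.1  4.5  0.9] |
```

>>> servo_tool:
  series: [0.0046, -0.0005, -0.002, 0, 0, 0, 0.01, 0.0046, 0.0002, -0.002, 0, 0, 0, 0.01, 0.0045, 0.0007, -0.002, 0, 0, 0, 0.01, 0.0044, 0.0012, -0.002, 0, 0, 0, 0.01, 0.0043, 0.0016, -0.0019, 0, 0, 0, 0.01, 0.0041, 0.0021, -0.0018, 0, 0, 0, 0.01]

```text
time_s: 17.9
tcp_pos: [0.5457, -0.0598, 0.1729]
tool_rot: [-0.016, 0.989, 0.111, 0.099]
contact_force: [-5.5, 12.7, -6.7]
grip_width: 0.171
```

```bash
python3 w.py 2.06 20 .1
```

```text
th 2.01 r 0.0515 axial 0.0439 F rad/tan/ax [np.float64(9.8), np.float64(-11.1), np.float64(-4.0)] t 17.9
q5 -0.705 rot from RW [ 0.008 -0.41   0.005] g 0.17105725995729726
2.16 [ 3.9  2.5 -1.7] | 2.26 [ 3.7  3.  -1.6] | 2.36 [ 3.4  3.3 -1.5] | 2.46 [ 3.1  3.7 -1.4] | 2.56 [ 2.7  4.  -1.2] | 2.66 [ 2.3  4.3 -1. ] | 2.76 [ 1.9  4.5 -0.9] | 2.86 [ 1.5  4.7 -0.7] | 2.96 [ 1.1  4.9 -0.5] | 3.06 [ 0.6  5.  -0.3] | 3.16 [ 0.2  5.  -0.1] | 3.26 [-0.3  5.   0.1] | 3.36 [-0.8  4.9  0.3] | 3.46 [-1.2  4.8  0.5] | 3.56 [-1.6  4.7  0.7] | 3.66 [-2.1  4.5  0.9] | 3.76 [-2.5  4.2  1. ] | 3.86 [-2.8  3.9  1.2] | 3.96 [-3.2  3.6  1.4] | 4.06 [-3.5  3.3  1.5] |
```

>>> servo_tool:
  series: [0.0039, 0.0015, -0.0015, 0, 0, 0, 0.01, 0.0037, 0.0025, -0.0016, 0, 0, 0, 0.01, 0.0034, 0.0033, -0.0015, 0, 0, 0, 0.01, 0.0031, 0.0037, -0.0014, 0, 0, 0, 0.01, 0.0027, 0.004, -0.0012, 0, 0, 0, 0.01, 0.0023, 0.0043, -0.001, 0, 0, 0, 0.01]

```text
time_s: 18.5
tcp_pos: [0.5699, -0.0746, 0.1864]
tool_rot: [-0.016, 0.988, 0.111, 0.103]
contact_force: [-1.1, 10.5, -7.3]
grip_width: 0.173
```

```bash
python3 w.py
```

```text
th 2.619 r 0.0535 axial 0.0433 F rad/tan/ax [np.float64(2.4), np.float64(-10.6), np.float64(-6.7)] t 18.5
q5 -0.751 rot from RW [ 0.007 -0.402  0.003] g 0.17281220919592785
```

>>> servo_tool:
  series: [0.0019, 0.0045, -0.0004, 0, 0, 0, 0.01, 0.0015, 0.0047, -0.0002, 0, 0, 0, 0.01, 0.0011, 0.0049, -0.0005, 0, 0, 0, 0.01, 0.0006, 0.005, -0.0003, 0, 0, 0, 0.01, 0.0002, 0.005, -0.0001, 0, 0, 0, 0.01, -0.0003, 0.005, 0.0001, 0, 0, 0, 0.01]

```text
time_s: 19.1
tcp_pos: [0.5828, -0.1018, 0.1903]
tool_rot: [-0.015, 0.988, 0.112, 0.106]
contact_force: [0.3, 11.0, -5.1]
grip_width: 0.171
```

```bash
python3 w.py
```

```text
th -3.093 r 0.0539 axial 0.0428 F rad/tan/ax [np.float64(-1.2), np.float64(-10.6), np.float64(-5.7)] t 19.1
q5 -0.775 rot from RW [ 0.007 -0.397  0.002] g 0.1710996531312205
```

>>> servo_tool:
  series: [-0.0008, 0.0049, 0.0005, 0, 0, 0, 0.01, -0.0012, 0.0048, 0.0007, 0, 0, 0, 0.01, -0.0016, 0.0047, 0.0008, 0, 0, 0, 0.01, -0.0021, 0.0045, 0.0009, 0, 0, 0, 0.01, -0.0025, 0.0042, 0.001, 0, 0, 0, 0.01, -0.0028, 0.0039, 0.0012, 0, 0, 0, 0.01]

```text
time_s: 19.7
tcp_pos: [0.5809, -0.1302, 0.1845]
tool_rot: [-0.015, 0.988, 0.112, 0.108]
contact_force: [1.5, 12.3, -0.6]
grip_width: 0.173
```

```bash
python3 w.py 3.86 30 .1
```

```text
th -2.543 r 0.0531 axial 0.0428 F rad/tan/ax [np.float64(-4.0), np.float64(-11.4), np.float64(-2.9)] t 19.7
q5 -0.768 rot from RW [ 0.005 -0.393  0.001] g 0.17291757423878557
3.96 [-3.2  3.6  1.3] | 4.06 [-3.5  3.2  1.4] | 4.16 [-3.8  2.8  1.6] | 4.26 [-4.   2.4  1.7] | 4.36 [-4.2  2.   1.8] | 4.46 [-4.4  1.5  1.8] | 4.56 [-4.5  1.   1.9] | 4.66 [-4.6  0.5  1.9] | 4.76 [-4.6  0.   1.9] | 4.86 [-4.6 -0.5  1.9] | 4.96 [-4.5 -1.   1.9] | 5.06 [-4.4 -1.5  1.8] | 5.16 [-4.3 -1.9  1.8] | 5.26 [-4.1 -2.4  1.7] | 5.36 [-3.8 -2.8  1.6] | 5.46 [-3.5 -3.2  1.5] | 5.56 [-3.2 -3.6  1.4] | 5.66 [-2.9 -3.9  1.2] | 5.76 [-2.5 -4.2  1.1] | 5.86 [-2.1 -4.4  0.9] | 5.96 [-1.7 -4.7  0.7] | 6.06 [-1.2 -4.8  0.5] | 6.16 [-0.8 -4.9  0.4] | 6.26 [-0.3 -5.   0.2] | 6.36 [ 0.1 -5.  -0. ] | 6.46 [ 0.6 -5.  -0.2] | 6.56 [ 1.  -4.9 -0.4] | 6.66 [ 1.5 -4.7 -0.6] | 6.76 [ 1.9 -4.6 -0.8] | 6.86 [ 2.3 -4.3 -0.9] |
```

>>> servo_tool:
  series: [-0.0032, 0.0036, 0.0013, 0, 0, 0, 0.01, -0.0035, 0.0032, 0.0014, 0, 0, 0, 0.01, -0.0038, 0.0028, 0.0016, 0, 0, 0, 0.01, -0.004, 0.0022, 0.0017, 0, 0, 0, 0.01, -0.0042, 0.0016, 0.0018, 0, 0, 0, 0.01, -0.0044, 0.0011, 0.0018, 0, 0, 0, 0.01]

```text
time_s: 20.3
tcp_pos: [0.5673, -0.1496, 0.1729]
tool_rot: [-0.013, 0.987, 0.113, 0.112]
contact_force: [4.5, 9.3, 2.7]
grip_width: 0.169
```

```bash
python3 w.py
```

```text
th -2.033 r 0.0512 axial 0.0433 F rad/tan/ax [np.float64(-4.2), np.float64(-9.8), np.float64(-1.5)] t 20.3
q5 -0.729 rot from RW [ 0.002 -0.385 -0.002] g 0.1685532586735522
```

>>> servo_tool:
  series: [-0.0045, 0.0007, 0.0019, 0, 0, 0, 0.01, -0.0046, 0.0003, 0.0019, 0, 0, 0, 0.01, -0.0046, -0.0002, 0.0019, 0, 0, 0, 0.01, -0.0046, -0.0006, 0.0019, 0, 0, 0, 0.01, -0.0045, -0.001, 0.0019, 0, 0, 0, 0.01, -0.0044, -0.0015, 0.0018, 0, 0, 0, 0.01, -0.0043, -0.0019, 0.0018, 0, 0, 0, 0.01]

```text
time_s: 21.0
tcp_pos: [0.544, -0.1566, 0.1574]
tool_rot: [-0.008, 0.987, 0.113, 0.118]
contact_force: [10.1, -12.5, 4.3]
grip_width: 0.176
```

```bash
python3 w.py
```

```text
th -1.445 r 0.0478 axial 0.0445 F rad/tan/ax [np.float64(13.3), np.float64(-10.0), np.float64(-0.6)] t 21.0
q5 -0.658 rot from RW [-0.009 -0.375 -0.007] g 0.17574361741994798
```

>>> servo_tool:
  series: [-0.0041, -0.0014, 0.0017, 0, 0, 0, 0.01, -0.0038, -0.0018, 0.0016, 0, 0, 0, 0.01, -0.0035, -0.0028, 0.0015, 0, 0, 0, 0.01, -0.0032, -0.0036, 0.0014, 0, 0, 0, 0.01, -0.0029, -0.0039, 0.0012, 0, 0, 0, 0.01]

```text
time_s: 21.5
tcp_pos: [0.5198, -0.1476, 0.1425]
tool_rot: [-0.01, 0.988, 0.112, 0.11]
contact_force: [2.1, -15.0, 1.0]
grip_width: 0.172
```

```bash
python3 w.py
```

```text
th -0.8 r 0.0463 axial 0.0448 F rad/tan/ax [np.float64(11.2), np.float64(-10.2), np.float64(1.5)] t 21.5
q5 -0.619 rot from RW [-0.005 -0.39  -0.002] g 0.17186264735142548
```

>>> servo_tool:
  series: [0, 0.001, 0, 0, 0.08, 0, 0.01, 0, 0, 0, 0, 0.08, 0, 0.01, 0, 0, 0, 0, 0.08, 0, 0.01, 0, 0, 0, 0, 0.08, 0, 0.01, 0, 0, 0, 0, 0.07, 0, 0.01, 0, 0, 0, 0, 0, 0, 0.01]

```text
time_s: 22.1
tcp_pos: [0.5177, -0.1481, 0.1412]
tool_rot: [-0.032, 0.948, 0.105, 0.298]
contact_force: [3.4, -4.4, -1.3]
grip_width: 0.172
```

```bash
python3 w.py -.8 14 .1
```

```text
th -0.764 r 0.048 axial 0.0449 F rad/tan/ax [np.float64(2.6), np.float64(-4.4), np.float64(-2.4)] t 22.1
q5 -0.349 rot from RW [-0.004 -0.002  0.003] g 0.17160161078773106
-0.7 [-3.4 -3.6 -0. ] | -0.6 [-3. -4. -0.] | -0.5 [-2.6 -4.3 -0. ] | -0.4 [-2.2 -4.5 -0. ] | -0.3 [-1.7 -4.7 -0. ] | -0.2 [-1.3 -4.8 -0. ] | -0.1 [-0.8 -4.9 -0. ] | 0.0 [-0.3 -5.  -0. ] | 0.1 [ 0.2 -5.  -0. ] | 0.2 [ 0.7 -4.9 -0. ] | 0.3 [ 1.2 -4.8 -0. ] | 0.4 [ 1.7 -4.7 -0. ] | 0.5 [ 2.2 -4.5 -0. ] | 0.6 [ 2.6 -4.3 -0. ] |
```

>>> servo_tool:
  series: [-0.0034, -0.0036, 0, 0, 0, 0, 0.01, -0.003, -0.004, 0, 0, 0, 0, 0.01, -0.0026, -0.0043, 0, 0, 0, 0, 0.01, -0.0022, -0.0045, 0, 0, 0, 0, 0.01, -0.0017, -0.0047, 0, 0, 0, 0, 0.01, -0.0013, -0.0048, 0, 0, 0, 0, 0.01, -0.0008, -0.0049, 0, 0, 0, 0, 0.01, -0.0003, -0.005, 0, 0, 0, 0, 0.01, 0.0002, -0.005, 0, 0, 0, 0, 0.01, 0.0007, -0.0049, 0, 0, 0, 0, 0.01]

```text
time_s: 23.1
tcp_pos: [0.4977, -0.1061, 0.1336]
tool_rot: [-0.031, 0.948, 0.107, 0.299]
contact_force: [6.7, -10.3, -2.9]
grip_width: 0.175
```

```bash
cat >> w.py <<'E'
print("d,l",(v@ed).round(4),(v@el).round(4))
E
python3 w.py
```

```text
th 0.25 r 0.0489 axial 0.0446 F rad/tan/ax [np.float64(-4.6), np.float64(-10.7), np.float64(-4.8)] t 23.1
q5 -0.243 rot from RW [-0.006 -0.001 -0.001] g 0.17474476950157705
d,l 0.0474 0.0121
```

>>> servo_tool:
  series: [0.0013, -0.004, 0, 0, 0, 0, 0.01, 0.0015, -0.0034, 0, 0, 0, 0, 0.01, 0, 0, 0, 0, 0, 0, 0.01, 0, 0, 0, 0, 0, 0, 0.01]

```text
time_s: 23.5
tcp_pos: [0.4979, -0.0977, 0.135]
tool_rot: [-0.032, 0.948, 0.107, 0.298]
contact_force: [5.4, -7.6, -2.8]
grip_width: 0.171
```

```bash
python3 w.py; python3 - <<'E'
from h import *
S=get("scene")
cv2.imwrite("pics/s8.png",cv2.resize(S[0][140:300,240:390],None,fx=3.5,fy=3.5,interpolation=2)[:,:,::-1])
E
```

```text
th 0.424 r 0.0492 axial 0.0445 F rad/tan/ax [np.float64(-4.8), np.float64(-7.3), np.float64(-4.4)] t 23.5
q5 -0.226 rot from RW [-0.004 -0.002 -0.001] g 0.17143829443178538
d,l 0.0449 0.0202
```

View pics/s8.png

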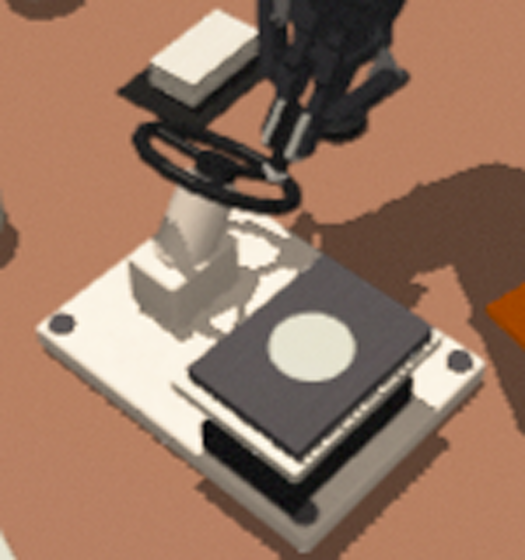

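The platform and carrier are up by about 2.7 px in this view (carrier front corner at crop (298,456), was (298,466)), which matches ~8 mm, and θ is 0.42. I unload, open and retract along the handle.

>>> servo_tool:
  series: [0, 0.001, 0, 0, 0, 0, 0.01, 0, 0, 0, 0, 0, 0, 0.02, 0, 0, 0, 0, 0, 0, 0.04, 0, 0, 0, 0, 0, 0, 0.055, 0, 0, 0, 0, 0, 0, 0.055, 0, 0, 0, 0, 0, 0, 0.055]

```text
time_s: 24.15
tcp_pos: [0.4959, -0.0967, 0.1336]
tool_rot: [-0.034, 0.949, 0.107, 0.295]
contact_force: [-0.3, 0.7, -0.4]
grip_width: 0.645
```

>>> servo_tool:
  series: [0, 0, -0.01, 0, 0, 0, 0.055, 0, 0, -0.02, 0, 0, 0, 0.055, 0, 0, -0.03, 0, 0, 0, 0.055, 0, 0, -0.03, 0, 0, 0, 0.055, 0, 0, -0.03, 0, 0, 0, 0.055, 0, 0, -0.03, 0, 0, 0, 0.055, 0, 0, 0, 0, 0, 0, 0.055]

```text
time_s: 24.85
tcp_pos: [0.4131, -0.1165, 0.2609]
tool_rot: [-0.034, 0.948, 0.107, 0.299]
contact_force: [0.9, -0.7, -0.1]
grip_width: 0.645
```

```bash
python3 w.py; python3 - <<'E'
from h import *
S=get("scene");T=get("top");cv2.imwrite("pics/sf.png",S[0][:,:,::-1])
I0=[cv2.imread(f"pics/{n}0.png") for n in("scene","top")]
# platform rise: carrier patch shift by sub-pixel template matching
p,_=cv2.phaseCorrelate(*[cv2.cvtColor(x,6).astype(np.float32)[255:285,305:350] for x in(I0[0],cv2.imread("pics/sf.png"))]),0
print("shift",p)
# front carrier/platform edges profile down columns
a=cv2.cvtColor(I0[0],6).astype(float);b=cv2.cvtColor(S[0],7).astype(float)
for x in(310,316,334,340):
    best=[]
    A=a[236:292,x];B=b[:,x]
    for s in np.arange(-1,6,.1):
        yy=np.arange(250,285);best.append((np.abs(np.interp(yy,np.arange(400),a[:,x])-np.interp(yy-s,np.arange(400),B)).sum(),s))
    print(x,min(best))
K=S[1:];c=np.array([.645,.11,.092]);print("exp px for 8mm",proj(c,*K)-proj(c+[0,0,.008],*K))
for n,i,F in(("scene",0,S),("top",1,T)):
    d=np.abs(I0[i][:,:,::-1].astype(int)-F[0]).max(2)>60
    k,l,st,ce=cv2.connectedComponentsWithStats(d.astype(np.uint8));print(n,[(tuple(s[:4]),s[4]) for s in st[1:] if s[4]>15])
E
python3 -c "
import cv2,numpy as np
from bench import arm
a=cv2.resize(arm.camera('scene')['frame'][110:310,180:430],(400,320));b=cv2.resize(arm.camera('top')['frame'][130:290,255:455],(400,320))
cv2.imwrite('pics/f9.png',np.hstack([a,b])[:,:,::-1])"
```

```text
th 0.445 r 0.0485 axial 0.1975 F rad/tan/ax [np.float64(-0.9), np.float64(-0.5), np.float64(-0.5)] t 24.85
q5 -0.505 rot from RW [-0.     0.    -0.001] g 0.6454156488984789
d,l 0.0438 0.0209
shift ((0.4256792060153316, -1.7996891595327362), 1.1901871792033867)
310 (np.float64(396.39999999999895), np.float64(1.8999999999999995))
316 (np.float64(340.5000000000033), np.float64(1.8999999999999995))
334 (np.float64(377.0000000000005), np.float64(1.7999999999999994))
340 (np.float64(418.2000000000007), np.float64(1.6999999999999993))
exp px for 8mm [-0.00584952  2.0424274 ]
scene [((np.int32(378), np.int32(0), np.int32(22), np.int32(19)), np.int32(205)), ((np.int32(400), np.int32(0), np.int32(17), np.int32(12)), np.int32(136)), ((np.int32(419), np.int32(0), np.int32(38), np.int32(15)), np.int32(406)), ((np.int32(452), np.int32(0), np.int32(40), np.int32(43)), np.int32(872)), ((np.int32(587), np.int32(0), np.int32(9), np.int32(9)), np.int32(29)), ((np.int32(630), np.int32(0), np.int32(7), np.int32(5)), np.int32(18)), ((np.int32(603), np.int32(4), np.int32(23), np.int32(30)), np.int32(127)),
[... 3996 characters left out ...]
), np.int32(5020)), ((np.int32(285), np.int32(335), np.int32(61), np.int32(65)), np.int32(2752)), ((np.int32(352), np.int32(341), np.int32(49), np.int32(35)), np.int32(1311)), ((np.int32(260), np.int32(345), np.int32(6), np.int32(7)), np.int32(18)), ((np.int32(261), np.int32(352), np.int32(10), np.int32(10)), np.int32(24)), ((np.int32(390), np.int32(369), np.int32(42), np.int32(26)), np.int32(225)), ((np.int32(340), np.int32(374), np.int32(9), np.int32(6)), np.int32(27)), ((np.int32(284), np.int32(378), np.int32(7), np.int32(10)), np.int32(45)), ((np.int32(335), np.int32(381), np.int32(3), np.int32(11)), np.int32(26)), ((np.int32(279), np.int32(390), np.int32(5), np.int32(8)), np.int32(17))]
```

View pics/f9.png

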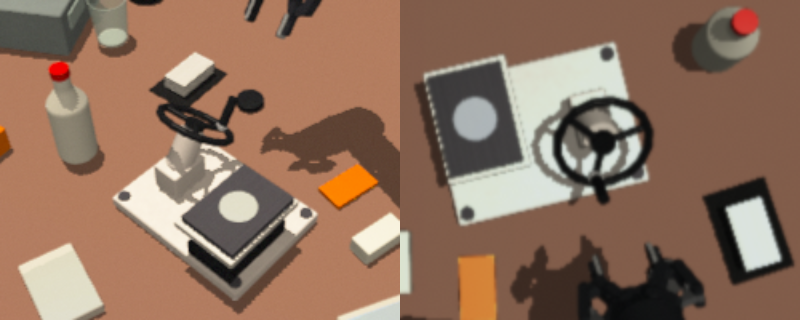

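Everything stands: the plate is on the pile, the carrier is on the raised platform and the gripper is clear. The 1.8–1.9 px shift was biased by static parts in the window, so I make one sharper edge check.

```bash
python3 - <<'E'
from h import *
a=cv2.imread("pics/scene0.png",0).astype(float);b=cv2.imread("pics/sf.png",0).astype(float)
r=[]
for x in list(range(302,322,2))+list(range(332,352,2)):
    def cr(g):
        p=g[:,x];i=np.arange(240,284); k=[j+(135-p[j])/(p[j+1]-p[j]) for j in i if p[j]<135<=p[j+1]]
        return k
    A,B=cr(a),cr(b)
    for q in A:
        d=[q-w for w in B if .5<q-w<4]
        if len(d)==1:r.append((x,round(q,1),round(d[0],2)))
print(r);print(np.median([q[2] for q in r])/2.04*8)
E
```

```text
[(302, np.float64(256.8), np.float64(2.54)), (304, np.float64(258.0), np.float64(2.08)), (306, np.float64(259.3), np.float64(2.1)), (308, np.float64(261.0), np.float64(1.87)), (310, np.float64(262.8), np.float64(2.07)), (312, np.float64(264.2), np.float64(2.07)), (314, np.float64(265.3), np.float64(2.05)), (316, np.float64(267.1), np.float64(2.07)), (318, np.float64(268.8), np.float64(1.77)), (320, np.float64(270.2), np.float64(2.05)), (332, np.float64(267.2), np.float64(2.07)), (334, np.float64(266.2), np.float64(2.12)), (336, np.float64(264.1), np.float64(2.11)), (338, np.float64(262.1), np.float64(2.17)), (340, np.float64(260.1), np.float64(1.45)), (342, np.float64(258.8), np.float64(2.15)), (344, np.float64(256.8), np.float64(2.12)), (346, np.float64(254.2), np.float64(1.03)), (348, np.float64(252.3), np.float64(2.04)), (350, np.float64(250.3), np.float64(1.19))]
8.117647058823529
```

The sharper check gives a rise of 8.1 mm, so I hand in.

```bash
python3 -c "
from bench import arm
print(arm.finish_job())"
```

```text
the job is handed in; nothing more can be done
None
```

The spacer is on the pile and the platform is up about 8 mm. I handed the job in at about 25 s of robot time; no verdict is reported.

**Spacer:** It lies flat and square on the pile, within about 1 mm of the outline I predicted.

**Handwheel:** I turned it clockwise by its handle, using force to feel where the slack ended, at about 0.40 rad ± 0.08 past 6 o'clock. From there I gave it one full turn to about 0.42 rad, then let go and backed off.

**Last checks:**
- The platform rose 8.1 mm, measured from the edges in the scene view.
- An earlier rougher image comparison read about 7.3 mm. I think fixed parts of the lift in its window pulled it low, so I used the edge measurement.
- The carrier is on the platform, and by eye the other things in the final views stand where they were. The tip box, slide box and dish were outside or cut off in that last crop.
- The gripper touches nothing.

**What went less smoothly:**
- The fingertips grazed the carrier with about 7 N on the first grasp, so I regripped higher.
- Joint 5 reached the end of its range partway round the wheel. I tilted the tool to get past it, then tilted it back before the end of the turn.

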